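Cull the misshapen brackets into the scrap drawer and sign off the batch

ROBOT

A 7-joint arm with a two-finger parallel gripper is mounted at the origin on the work surface. World frame = base frame: x ahead of the robot, y to its left, z up, the work surface at z = 0. Lengths are in m, angles in rad, forces in N, time in s.
With the tool pointing down it reaches from about 0.35 to 0.9 m from the base axis. Payload 19.9 kg.
Tool frame: the origin (TCP) lies at the very end of the fingers, on their centre line; the grasp point (between the pads) lies 19 mm behind it; z points along the fingers, y is the line along which they close (so a half turn about z gives the same grasp; the last joint's range is limited). The gripper opens to 85 mm and grips with 20 to 120 N. Pads are 22 mm wide; open, the fingers measure 114 mm over their backs; the gripper's body (76 mm by 85 mm) begins 54 mm behind the grasp point. The pads swing forward as they close: fully open they stand 13 mm farther back than shut.
Start: joints at [-1.222, 0.417, -0.01, 1.614, 0.005, 1.111, -0.053], TCP at [0.238, 0.578, 0.231] pointing down, gripper open.
Joint ranges: [-2.81, 2.81], [-0.39, 2.02], [-1.27, 1.25], [0.06, 2.57], [-1.19, 4.33], [0.19, 2], [-2.82, 2.82]. Speed limits (rad/s): [1.89, 1.89, 2.39, 2.39, 3.01, 3.01, 3.01].

INTERFACE

Orientations are given as a unit quaternion [w, x, y, z].
In Python, from station import ctrl gives the robot as it stands. Calls block until the motion is done:
- ctrl.movep(position, orientation): joint-space move of the TCP to a pose.
- ctrl.move_linear(position, v=0.15, attitude=None, max_force=None): straight line of the TCP; attitude=None keeps the orientation; v is the mean speed in m/s. With max_force (N) it stops when the force on the tool has changed by that much, and returns True; else False.
- ctrl.move_joints(angles): joint-space move.
- ctrl.let_go() and ctrl.clamp(strength=None): open the fingers fully, or close them until they stop; strength is the grip in N (None keeps the last).
- ctrl.sleep(seconds).
- ctrl.inverse_kinematics(position, orientation): joint angles nearest the present ones, or None.
- ctrl.grab_frame(name): name is "scene" or "top" or "wrist"; returns (picture, depth): 384x512x3 uint8, blue, green, red; 384x512 float32, m along the optical axis (not along the pixel's ray), 0 where there is no reading.
- ctrl.get_calibration(name): a dict with "mtx" (3x3 intrinsics, pixels), "rvec" (rotation vector, rad) and "tvec" (3), from world to camera coordinates, as OpenCV has them. Camera axes: x right, y down, z forward; pixel columns grow to the right and rows downward; lengths in m; the calibration is good to about 2 mm. A picture is of the moment at which its call begins: read the wrist's pose just before it. get_calibration takes no time and is no camera call; for the wrist camera it gives the pose at the moment of the call.
A pose or a line that the arm cannot do raises ctrl.Unreachable and nothing moves.
- ctrl.job_done(): hands the job in; it is judged then, once.
Readings, each from a call of its own:
- ctrl.current_time(): time.
- ctrl.current_q(): joint angles.
- ctrl.current_qvel(): joint speeds.
- ctrl.current_joint_efforts(): joint torques, N m.
- ctrl.current_ee_pos(): TCP position.
- ctrl.current_tool_rot(): TCP orientation.
- ctrl.current_ft_force(): force on the tool from outside, world axes, zero at the start.
- ctrl.current_torque(): the same for the moment, N m.
- ctrl.current_width(): finger opening in m.
- ctrl.current_grip_force(): force on a finger pad.
Only numpy, scipy, OpenCV 4.12 (cv2) and the standard library are available. Lean on these libraries where they do the work, as an engineer would, in place of code of your own. Each camera call takes 0.05 s, during which the arm holds its last target. There are 200 camera calls.

TASK

Some of the aluminium channel brackets on the black mat are no good: cut too short, kinked sideways, or with one end turned up. Put every bad bracket into the open scrap drawer and slide the drawer fully shut, leaving the sound, straight full-length brackets lying on the mat. Then lift the inspection stamp off its hook and stand it upright on the paper job card. Do not knock over or shove about the solder spool, the small bottles or the multimeter.

Things in the scene. Friction and masses are not known exactly. Their poses are not given: they have to be found in the camera images.
- mat: black rubber inspection mat, fixed, 260 mm (its x) by 520 mm (its y), 3 mm thick; origin at the centre of its underside. The batch lies on it
- sound1: sound U-channel bracket of bare aluminium, 34 mm wide, 28 mm high, 4 mm walls, open side up; straight, 95 mm long along its x, 80 g; origin at the centre of its underside (may be absent)
- sound2: sound U-channel bracket of bare aluminium, 34 mm wide, 28 mm high, 4 mm walls, open side up; straight, 95 mm long along its x, 80 g; origin at the centre of its underside (may be absent)
- sound3: sound U-channel bracket of bare aluminium, 34 mm wide, 28 mm high, 4 mm walls, open side up; straight, 95 mm long along its x, 80 g; origin at the centre of its underside (may be absent)
- short1: bad bracket, too short: U-channel bracket of bare aluminium, 34 mm wide, 28 mm high, 4 mm walls, open side up; straight but only 60 mm long along its x, 55 g; origin at the centre of its underside (may be absent)
- short2: bad bracket, too short: U-channel bracket of bare aluminium, 34 mm wide, 28 mm high, 4 mm walls, open side up; straight but only 60 mm long along its x, 55 g; origin at the centre of its underside (may be absent)
- kinked1: bad bracket, kinked sideways at its middle: U-channel bracket of bare aluminium, 34 mm wide, 28 mm high, 4 mm walls, open side up; two halves of 47 mm running out along its -x and +x, each swung 0.36 rad towards its own +y; lies flat, 80 g; origin at the kink, on the underside. It can be gripped across y at the origin, where it is about 36 to 40 mm wide (may be absent)
- kinked2: bad bracket, kinked sideways at its middle: U-channel bracket of bare aluminium, 34 mm wide, 28 mm high, 4 mm walls, open side up; two halves of 47 mm running out along its -x and +x, each swung 0.36 rad towards its own -y; lies flat, 80 g; origin at the kink, on the underside. It can be gripped across y at the origin, where it is about 36 to 40 mm wide (may be absent)
- upturned1: bad bracket with one end turned up: U-channel bracket of bare aluminium, 34 mm wide, 28 mm high, 4 mm walls, open side up; 60 mm of it lies flat along its x and a further 35 mm at its +x end is bent up by 0.65 rad (that end reaches 44 mm high, 60 mm from the origin); 80 g; origin at the centre of the underside of the flat part (may be absent)
- upturned2: bad bracket with one end turned up: U-channel bracket of bare aluminium, 34 mm wide, 28 mm high, 4 mm walls, open side up; 60 mm of it lies flat along its x and a further 35 mm at its +x end is bent up by 0.65 rad (that end reaches 44 mm high, 60 mm from the origin); 80 g; origin at the centre of the underside of the flat part (may be absent)
- scrap_drawer0 (a joint): the one drawer of a low grey cabinet (fixed, 280 mm deep, 270 mm wide, 130 mm high, its front towards the robot, turned by up to 5 degrees): opening in m: 0 shut, about 0.198 fully open; it slides out along -x of drawer_front, and starts open. About 2 N to slide
- drawer_front (a point): middle of the front edge of the drawer's inner floor, 22 mm above the bench; x points into the drawer, z up; moves with it. Inside: 235 mm along +x, 114 mm to either side in y, side rims 86 mm and front panel 91 mm above the floor (panel's outer face at x = -21 mm). Uncovered only from x = 0 to x = opening - 6 mm; beyond is the cabinet, 130 mm high
- scrap_drawer0_handle (a point): middle of the drawer's bar handle, a 12 cm bar along y, 35 mm out from the front panel and 92 mm above the bench
- stamp: inspection stamp, 160 g: base 50 mm (x) by 60 mm (y), body up to 45 mm, then a stirrup handle: two uprights (outer faces 60 mm apart in y, 12 mm in x) up to 103 mm, joined by a 10 mm round crossbar along y centred at 100 mm; origin at the centre of the underside. It starts with the crossbar hanging on the hook. Grip it across y over the uprights, about 80 mm above its origin
- stamp_hook_tip (a point): tip of the steel hook on its fixed stand; axes as the stand. An 8 mm round bar runs level from the post, 94 mm to +x of this point, towards the tip and turns up by 22 mm over its last 16 mm. The stamp hangs about 32 mm to +x of the tip; to free it lift 30 to 38 mm (the opening under the crossbar is 50 mm high), then draw it off past the tip to -x
- job_card: white job card, fixed flat on the bench, 90 mm (its x) by 120 mm (its y), 2 mm thick, lined; origin at the centre of its underside
- spool: solder spool standing flat on the mat, 54 mm across, 30 mm high; leave it; origin centre of underside
- flux: small amber bottle, 32 mm across, 70 mm high, standing behind the mat; leave it; origin centre of underside
- cleaner: small amber bottle, 32 mm across, 70 mm high, farther behind the mat; leave it; origin centre of underside
- multimeter: red multimeter lying flat, 160 by 80 by 36 mm, behind the mat; leave it; origin centre of underside
Mind the look-alikes: they are no part of the job. What is shaped like the short1 but pink is not meant.

How it is judged:
On the way, in this order (a step that is already met when the one before it is completed fails the run):
1. every bad bracket is in the drawer (x of short1 in the frame of drawer_front between -0.005 and 0.24 m and y of short1 in the frame of drawer_front between -0.119 and 0.119 m and z of short1 in the frame of drawer_front between -0.01 and 0.09 m and x of short2 in the frame of drawer_front between -0.005 and 0.24 m and y of short2 in the frame of drawer_front between -0.119 and 0.119 m and z of short2 in the frame of drawer_front between -0.01 and 0.09 m and x of kinked1 in the frame of drawer_front between -0.005 and 0.24 m and y of kinked1 in the frame of drawer_front between -0.119 and 0.119 m and z of kinked1 in the frame of drawer_front between -0.01 and 0.09 m and x of kinked2 in the frame of drawer_front between -0.005 and 0.24 m and y of kinked2 in the frame of drawer_front between -0.119 and 0.119 m and z of kinked2 in the frame of drawer_front between -0.01 and 0.09 m and x of upturned1 in the frame of drawer_front between -0.005 and 0.24 m and y of upturned1 in the frame of drawer_front between -0.119 and 0.119 m and z of upturned1 in the frame of drawer_front between -0.01 and 0.09 m and x of upturned2 in the frame of drawer_front between -0.005 and 0.24 m and y of upturned2 in the frame of drawer_front between -0.119 and 0.119 m and z of upturned2 in the frame of drawer_front between -0.01 and 0.09 m and contact force between the fingers and short1 below 0.3 N and contact force between the fingers and short2 below 0.3 N and contact force between the fingers and kinked1 below 0.3 N and contact force between the fingers and kinked2 below 0.3 N and contact force between the fingers and upturned1 below 0.3 N and contact force between the fingers and upturned2 below 0.3 N), for 0.2 s.
2. the drawer is shut (value of joint scrap_drawer0 below 0.008 m), for 0.2 s.
3. the stamp stands on the job card (x of stamp in the frame of job_card between -0.045 and 0.045 m and y of stamp in the frame of job_card between -0.06 and 0.06 m and z of stamp in the frame of job_card between -0.005 and 0.008 m and angle between stamp's own z axis and vertical below 0.15 rad and linear speed of stamp below 0.05 m/s), for 0.2 s.
At the end, for the whole second after the job is handed in: Every bad bracket lies inside the drawer, the drawer is shut to within 8 mm, and every sound bracket lies flat, open side up, with its centre on the mat. The stamp stands upright (within 0.15 rad), released and at rest, its centre over the job card (all of step 3 and x of short1 in the frame of drawer_front between -0.005 and 0.24 m and y of short1 in the frame of drawer_front between -0.119 and 0.119 m and z of short1 in the frame of drawer_front between -0.01 and 0.09 m and x of short2 in the frame of drawer_front between -0.005 and 0.24 m and y of short2 in the frame of drawer_front between -0.119 and 0.119 m and z of short2 in the frame of drawer_front between -0.01 and 0.09 m and x of kinked1 in the frame of drawer_front between -0.005 and 0.24 m and y of kinked1 in the frame of drawer_front between -0.119 and 0.119 m and z of kinked1 in the frame of drawer_front between -0.01 and 0.09 m and x of kinked2 in the frame of drawer_front between -0.005 and 0.24 m and y of kinked2 in the frame of drawer_front between -0.119 and 0.119 m and z of kinked2 in the frame of drawer_front between -0.01 and 0.09 m and x of upturned1 in the frame of drawer_front between -0.005 and 0.24 m and y of upturned1 in the frame of drawer_front between -0.119 and 0.119 m and z of upturned1 in the frame of drawer_front between -0.01 and 0.09 m and x of upturned2 in the frame of drawer_front between -0.005 and 0.24 m and y of upturned2 in the frame of drawer_front between -0.119 and 0.119 m and z of upturned2 in the frame of drawer_front between -0.01 and 0.09 m and x of sound1 in the frame of mat between -0.13 and 0.13 m and y of sound1 in the frame of mat between -0.26 and 0.26 m and z of sound1 in the frame of mat between -0.005 and 0.02 m and angle between each of sound1, sound2, sound3's own z axis and vertical below 0.35 rad and x of sound2 in the frame of mat between -0.13 and 0.13 m and y of sound2 in the frame of mat between -0.26 and 0.26 m and z of sound2 in the frame of mat between -0.005 and 0.02 m and x of sound3 in the frame of mat between -0.13 and 0.13 m and y of sound3 in the frame of mat between -0.26 and 0.26 m and z of sound3 in the frame of mat between -0.005 and 0.02 m and value of joint scrap_drawer0 below 0.008 m); the robot touches nothing.
It fails at once if the solder spool is shoved more than 6 cm or knocked over (distance of spool from where it was at the start of the episode above 0.06 m or angle between spool's own z axis and vertical above 0.7 rad).
It fails at once if the nearer bottle is shoved more than 6 cm or knocked over (distance of flux from where it was at the start of the episode above 0.06 m or angle between flux's own z axis and vertical above 0.7 rad).
It fails at once if the farther bottle is shoved more than 6 cm or knocked over (distance of cleaner from where it was at the start of the episode above 0.06 m or angle between cleaner's own z axis and vertical above 0.7 rad).
It fails at once if the multimeter is shoved more than 6 cm or knocked over (distance of multimeter from where it was at the start of the episode above 0.06 m or angle between multimeter's own z axis and vertical above 0.7 rad).
Of short1, short2, kinked1, kinked2, upturned1, upturned2 only 4 to 6 are there at a start; the rules pass over those that are not, and their reading is None.
Of sound1, sound2, sound3 only 2 to 3 are there at a start; the rules pass over those that are not, and their reading is None.
At some moment in a run one of short1, short2, kinked1, kinked2, upturned1, upturned2 may be knocked a few centimetres aside while the robot is not near it.
Once in a run the grip may slacken for a moment while it holds something.
It also fails if it takes over 208 s, if anything falls off the work surface, if the arm or the gripper's body presses on something with over 40 N, if the wrist force passes 120 N, or if a joint passes its speed limit or range.

## Working session

There is one attempt and no reset: what is moved stays moved. The work goes in short steps, each a Python script; the robot and the scene stay as the last script left them, time stands still between calls to the robot, and variables do not carry over. Pictures are saved under pics/ and viewed, at most 14 in all, crops included, and the job is handed in when it is done.

```bash
ls; mkdir -p pics
python3 - <<'E'
from station import ctrl
import numpy as np,cv2
for n in ("scene","top"):
    im,d=ctrl.grab_frame(n); c=ctrl.get_calibration(n)
    np.savez(f"pics/{n}0.npz",im=im,d=d,**{k:np.array(v) for k,v in c.items()})
    cv2.imwrite(f"pics/{n}0.png",cv2.resize(im,(800,600),interpolation=cv2.INTER_CUBIC))
    print(n,c)
print(ctrl.current_time(),ctrl.current_tool_rot())
E
```

```text
pics
scene {'mtx': array([[351.88064719,   0.        , 253.51650203],
       [  0.        , 351.88064719, 189.24824159],
       [  0.        ,   0.        ,   1.        ]]), 'rvec': array([ 1.35392397,  2.02457698, -1.00136267]), 'tvec': array([ 0.12996214, -0.23542731,  1.3679368 ])}
top {'mtx': array([[447.13835117,   0.        , 262.44576204],
       [  0.        , 447.13835117, 194.05265234],
       [  0.        ,   0.        ,   1.        ]]), 'rvec': array([ 2.1435588 , -2.18536662,  0.11950477]), 'tvec': array([0.1044038 , 0.54080648, 1.23673348])}
0.1 [-6.51980533e-05  1.94153906e-01  9.80970927e-01 -5.44374785e-04]
```

View pics/top0.png

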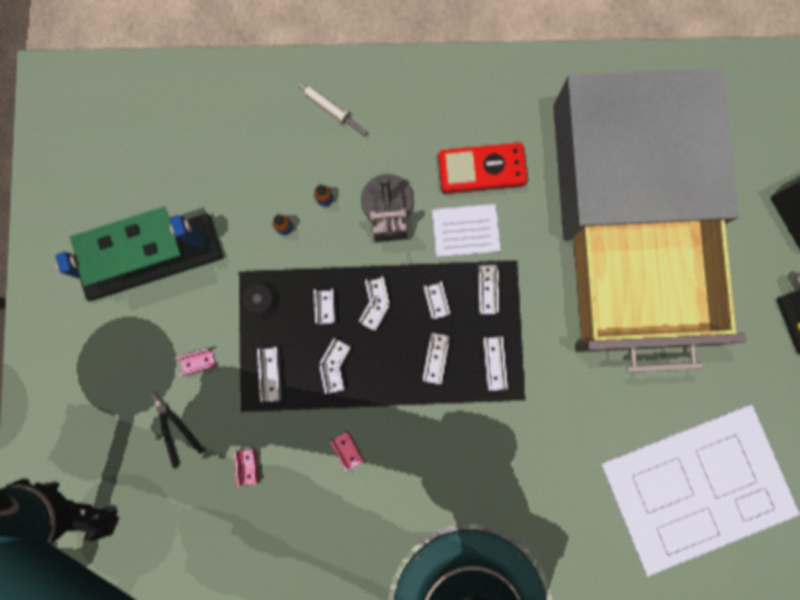

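View pics/scene0.png

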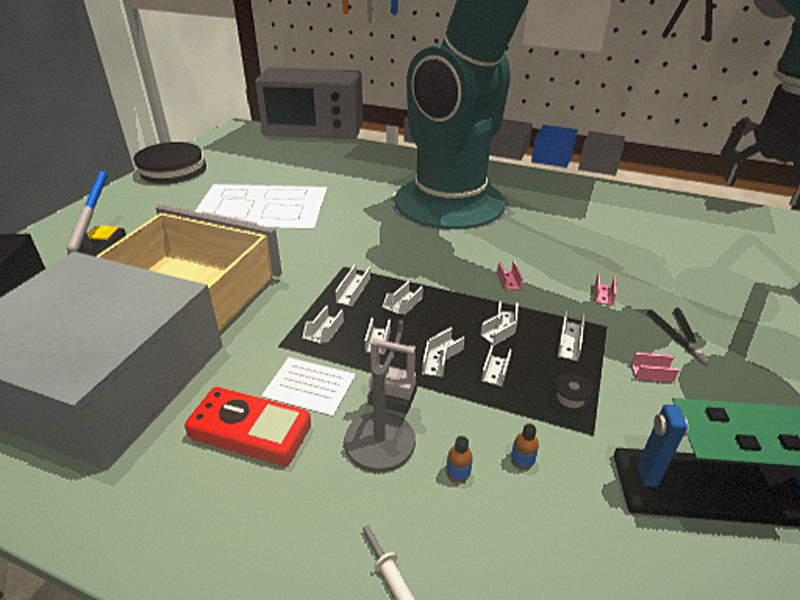

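```bash
cat > h.py <<'E'
import numpy as np,cv2
from scipy.spatial.transform import Rotation as R
def cloud(d,c):
    K=np.array(c['mtx']);Rm=cv2.Rodrigues(np.array(c['rvec']))[0];t=np.array(c['tvec']).ravel()
    v,u=np.mgrid[:d.shape[0],:d.shape[1]]
    P=np.stack([(u-K[0,2])/K[0,0]*d,(v-K[1,2])/K[1,1]*d,d],-1)
    return (P-t)@Rm
def ray(u,v,z,c):
    K=np.array(c['mtx']);Rm=cv2.Rodrigues(np.array(c['rvec']))[0];t=np.array(c['tvec']).ravel()
    o=-Rm.T@t; r=Rm.T@np.array([(u-K[0,2])/K[0,0],(v-K[1,2])/K[1,1],1])
    return o+r*(z-o[2])/r[2]
E
python3 - <<'E'
from h import *
z=np.load('pics/top0.npz'); im,d=z['im'],z['d']; P=cloud(d,z)
s=.64
print("mat corners",[ray(u*s,v*s,.003,z).round(3)[:2] for u,v in [(240,271),(516,261),(525,398),(242,411)]])
print("card",[ray(u*s,v*s,.002,z).round(3)[:2] for u,v in [(433,210),(495,205),(500,250),(438,256)]])
def pz(u,v): return P[int(v*s),int(u*s)].round(3)
for n,(u,v) in dict(bench=(380,520),mat=(400,330),draw=(655,270),rimL=(584,270),rimR=(724,270),front=(655,341),handle=(665,367),cabTop=(655,150)).items(): print(n,pz(u,v))
hsv=cv2.cvtColor(im,cv2.COLOR_BGR2HSV)
for k,(u,v) in dict(A=(268,374),B=(323,306),C=(375,303),D=(334,365),E=(436,300),F=(488,289),G=(435,358),H=(495,363)).items():
    x0,y0=int(u*s),int(v*s); sl=np.s_[y0-22:y0+23,x0-16:x0+17]
    q=P[sl].reshape(-1,3); m=(d[sl].ravel()>0)&(q[:,2]>.012)&(q[:,2]<.08)
    q=q[m]; 
    r=cv2.minAreaRect(q[:,:2].astype(np.float32)*1000)
    hi=q[q[:,2]>.036]
    print(k,len(q),np.round(r[0],0),np.round(r[1],0),round(r[2]),'zmax',np.percentile(q[:,2],[50,95,100]).round(3),len(hi),hi.mean(0).round(3) if len(hi) else '')
# enlarged crops
a=cv2.resize(im[160:270,145:345],(800,440),interpolation=cv2.INTER_CUBIC); cv2.imwrite('pics/cropT.png',a)
b=np.load('pics/scene0.npz')['im'][160:280,170:400]; cv2.imwrite('pics/cropS.png',cv2.resize(b,(800,417),interpolation=cv2.INTER_CUBIC))
E
```

```text
mat corners [array([0.612, 0.409]), array([ 0.621, -0.105]), array([ 0.368, -0.112]), array([0.354, 0.404])]
card [array([0.721, 0.047]), array([ 0.729, -0.07 ]), array([ 0.643, -0.076]), array([0.633, 0.04 ])]
bench [ 0.158  0.156 -0.001]
mat [0.497 0.113 0.002]
draw [ 0.598 -0.355  0.023]
rimL [ 0.593 -0.211  0.073]
rimR [ 0.584 -0.445  0.103]
front [ 0.462 -0.313  0.122]
handle [ 0.42  -0.336  0.096]
cabTop [ 0.788 -0.33   0.128]
A 184 [418. 351.] [93. 35.] 3 zmax [0.028 0.033 0.034] 0 
B 91 [525. 250.] [92. 34.] 2 zmax [0.029 0.034 0.035] 0 
C 128 [545. 157.] [46. 98.] 80 zmax [0.029 0.035 0.04 ] 3 [0.537 0.158 0.038]
D 150 [432. 235.] [48. 96.] 80 zmax [0.029 0.034 0.037] 3 [0.434 0.234 0.037]
E 86 [532.  44.] [92. 38.] 8 zmax [0.029 0.034 0.038] 1 [0.558 0.033 0.038]
F 199 [567. -48.] [87. 34.] 0 zmax [0.026 0.041 0.047] 25 [ 0.587 -0.051  0.041]
G 177 [443.  50.] [34. 86.] 79 zmax [0.027 0.042 0.05 ] 20 [0.467 0.045 0.042]
H 154 [430. -57.] [93. 35.] 3 zmax [0.029 0.034 0.037] 2 [ 0.448 -0.054  0.037]
```

View pics/cropT.png

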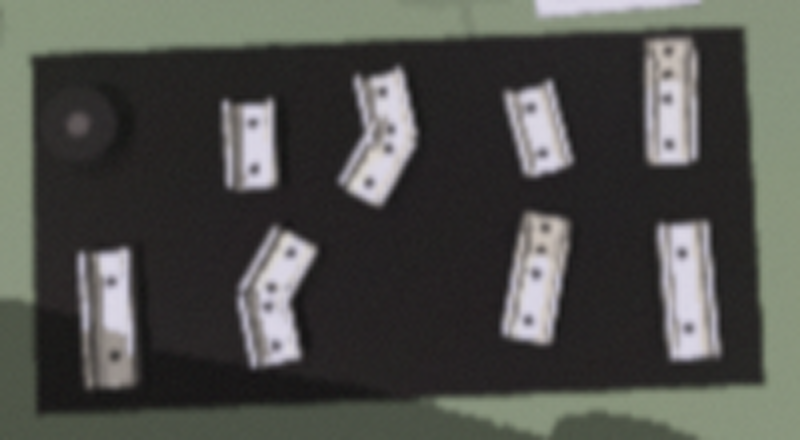

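View pics/cropS.png

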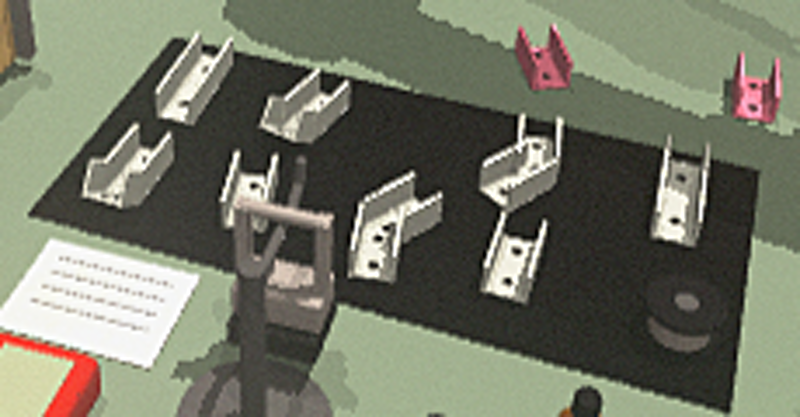

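Sound: A (268,374) and H (495,363), straight and full length. Bad: shorts B (323,306) and E (436,300), kinked C (375,303) and D (334,365), upturned F (488,289) and G (435,358), whose raised ends face away from the robot. The three pink pieces are off the mat and don't count.

```bash
cat >> h.py <<'E'
def detect(im,d,c,x=(.36,.62),y=(-.115,.41)):
    P=cloud(d,c); V=im.max(-1); out=[]
    m=(d>0)&(P[...,0]>x[0])&(P[...,0]<x[1])&(P[...,1]>y[0])&(P[...,1]<y[1])&(P[...,2]<.07)&(P[...,2]>.001)&((V>95)|(P[...,2]>.012))
    k,L,st,ce=cv2.connectedComponentsWithStats(cv2.morphologyEx(m.astype(np.uint8),cv2.MORPH_OPEN,np.ones((2,2))))
    for i in range(1,k):
        if st[i,4]<80: continue
        q=P[(L==i)]; q=q[q[:,2]>.003]
        r=cv2.minAreaRect(q[q[:,2]>.012][:,:2].astype(np.float32)*1000)
        (w,h),a=r[1],r[2]
        if w<h: w,h,a=h,w,a-90
        a=(a+90)%180-90   # long axis angle from world x, deg
        hi=q[q[:,2]>.038]
        out.append(dict(c=np.array(r[0])/1000,L=w,W=h,a=a,nh=len(hi),hi=hi[:,:2].mean(0) if len(hi) else None,cen=q[:,:2].mean(0),px=ce[i],V=np.median(V[L==i]),q=q))
    return out
E
python3 - <<'E'
from h import *
z=np.load('pics/top0.npz'); im,d=z['im'],z['d']; P=cloud(d,z)
for o in detect(im,d,z):
    print(o['px'].round(0),'c',o['c'].round(3),'cen',o['cen'].round(3),'LW',round(o['L']),round(o['W']),'a',round(o['a'],1),'nh',o['nh'],o['hi'])
m=(P[...,2]>.12)&(P[...,2]<.14)&(P[...,1]<-.15)&(P[...,0]>.5)&(d>0)
r=cv2.minAreaRect(P[m][:,:2].astype(np.float32)*1000); print('cabinet',r)
m=(P[...,2]>.013)&(P[...,2]<.031)&(P[...,1]<-.19)&(P[...,1]>-.5)&(P[...,0]>.43)&(P[...,0]<.7)&(im[...,2]>im[...,0]+50.)
r=cv2.minAreaRect(P[m][:,:2].astype(np.float32)*1000); print('floor',r,m.sum())
m=(P[...,2]>.105)&(P[...,2]<.125)&(P[...,1]<-.15)&(P[...,1]>-.5)&(P[...,0]>.4)&(P[...,0]<.5)
print('panel',cv2.minAreaRect(P[m][:,:2].astype(np.float32)*1000),m.sum(),np.median(P[m][:,2]))
# stamp/stand
s=.64
m=(P[...,2]>.03)&(P[...,0]>.6)&(P[...,0]<.85)&(P[...,1]>.06)&(P[...,1]<.2)
q=P[m]; 
for lo,hi in [(.03,.06),(.06,.09),(.09,.12),(.12,.15),(.15,.18),(.18,.21),(.21,.3)]:
    t=q[(q[:,2]>=lo)&(q[:,2]<hi)]
    if len(t)>3: print(lo,len(t),t.mean(0).round(3),t.min(0).round(3),t.max(0).round(3))
cv2.imwrite('pics/stT.png',cv2.resize(im[100:165,220:330],(800,473),interpolation=cv2.INTER_CUBIC))
E
```

```text
[313. 186.] c [ 0.567 -0.048] cen [ 0.566 -0.052] LW 87 33 a -0.9 nh 17 [ 0.5906575  -0.05237153]
[241. 195.] c [0.544 0.157] cen [0.543 0.157] LW 96 45 a -8.7 nh 1 [0.52297703 0.14327301]
[165. 192.] c [0.555 0.371] cen [0.553 0.369] LW 49 49 a 88.6 nh 6 [0.55802386 0.36485597]
[280. 193.] c [0.547 0.046] cen [0.547 0.044] LW 57 33 a 12.2 nh 0 None
[208. 197.] c [0.475 0.193] cen [0.538 0.248] LW 236 57 a 40.0 nh 4 [0.40317485 0.09517395]
[280. 230.] c [0.442 0.06 ] cen [0.441 0.048] LW 91 53 a -11.6 nh 16 [0.45760504 0.04768598]
[318. 234.] c [0.427 0.011] cen [ 0.429 -0.059] LW 170 93 a -87.2 nh 2 [0.40317485 0.09517395]
[214. 235.] c [0.403 0.186] cen [0.43  0.234] LW 158 89 a 60.6 nh 1 [0.40317485 0.09517395]
[173. 241.] c [0.432 0.235] cen [0.418 0.35 ] LW 271 93 a -82.8 nh 1 [0.40317485 0.09517395]
cabinet ((794.9011840820312, -325.466796875), (267.56781005859375, 273.6879577636719), 1.7793205976486206)
floor ((580.375, -329.5984191894531), (205.27284240722656, 237.47999572753906), 1.718038558959961) 5195
panel ((474.96942138671875, -334.0947265625), (48.8770866394043, 262.67510986328125), 0.20245030522346497) 812 0.11607786225735853
0.03 100 [0.665 0.127 0.051] [0.655 0.098 0.035] [0.737 0.158 0.06 ]
0.06 178 [0.678 0.129 0.077] [0.663 0.101 0.061] [0.74  0.159 0.088]
0.09 27 [0.699 0.13  0.106] [0.674 0.1   0.093] [0.742 0.158 0.119]
0.12 222 [0.696 0.13  0.135] [0.645 0.1   0.122] [0.748 0.159 0.149]
```

View pics/stT.png

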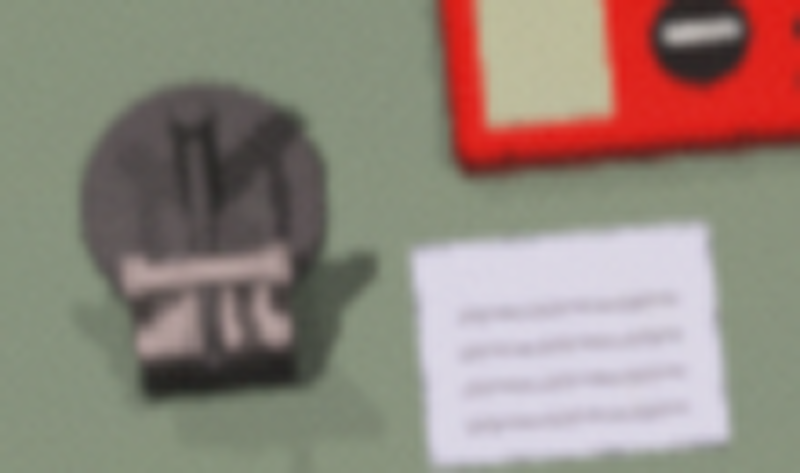

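```bash
sed -i "s/q=q\[q\[:,2\]>.003\]/q=q[(q[:,2]>.003)\&(q[:,2]<.07)]/" h.py
cat >> h.py <<'E'
from station import ctrl
D0=np.array([.463,-.335]); DY=np.radians(1.77)
def down(a):            # tool down, tool x at world angle a (rad)
    return [0,np.cos(a/2),np.sin(a/2),0]
def dw(x,y): return D0+np.array([x*np.cos(DY)-y*np.sin(DY),x*np.sin(DY)+y*np.cos(DY)])
def look(): 
    im,d=ctrl.grab_frame('top'); return im,d,ctrl.get_calibration('top')
def show(ds):
    for o in ds: print(o['px'].round(0),'c',o['c'].round(3),'LW',round(o['L']),round(o['W']),'a',round(o['a'],1),'nh',o['nh'])
def origin(o,kind):
    a=np.radians(o['a']); ax=np.array([np.cos(a),np.sin(a)]); n=np.array([-ax[1],ax[0]])
    return o['c']+{'S':0*ax,'U':-.0135*ax,'K-':-.007*n,'K+':.007*n}[kind],a   # K sign: side of the convex apex
def find(exp,kind,r=.06):
    ds=[o for o in detect(*look()) if np.linalg.norm(o['c']-exp)<r]
    ok={'S':lambda o:48<o['L']<70 and o['W']<40,'U':lambda o:78<o['L']<95 and o['nh']>8,'K-':lambda o:o['W']>42,'K+':lambda o:o['W']>42}[kind]
    g=[o for o in ds if ok(o)]
    if len(g)!=1: print('find?',len(g)); show(ds); return None
    return g[0]
def pick(p,a,flip=np.pi,z=.006):
    q=down(a+flip)
    ctrl.movep([*p,.17],q); ctrl.move_linear([*p,.06],v=.25)
    hit=ctrl.move_linear([*p,z],v=.08,max_force=15)
    ctrl.clamp(60); w=ctrl.current_width(); zz=ctrl.current_ee_pos()[2]
    ctrl.move_linear([*p,.2],v=.25)
    print('pick',np.round(p,3),'hit',hit,'z',round(zz,4),'w',round(w,4),'->',round(ctrl.current_width(),4),ctrl.current_time())
    return ctrl.current_width()>.025
def drop(x,y,flip=np.pi,zb=.072):
    p=dw(x,y); ctrl.movep([*p,.2],down(DY+flip))
    w=ctrl.current_width(); ctrl.move_linear([*p,zb],v=.2,max_force=25); ctrl.let_go(); ctrl.move_linear([*p,.2],v=.3)
    print('drop w',round(w,4),'t',round(ctrl.current_time(),1))
E
python3 - <<'E'
from h import *
ds=detect(*look()); show(ds)
for f in (0,np.pi):
  for p in ([.55,.15,.006],[.43,.24,.006],[*dw(122,-48)*0+dw(.122,-.048),.07],[*dw(.033,-.048),.2]):
    s=ctrl.inverse_kinematics(p,down(f)); print(f,p,None if s is None else np.round(s,2))
E
```

```text
[313. 186.] c [ 0.566 -0.048] LW 87 32 a -0.6 nh 16
[241. 195.] c [0.544 0.156] LW 96 44 a -10.6 nh 0
[165. 192.] c [0.555 0.371] LW 50 49 a 88.9 nh 2
[280. 193.] c [0.547 0.046] LW 57 33 a 12.9 nh 0
[208. 197.] c [0.539 0.251] LW 55 34 a 1.5 nh 0
[280. 230.] c [0.443 0.049] LW 85 32 a -11.6 nh 12
[318. 233.] c [ 0.43  -0.057] LW 93 34 a 4.1 nh 0
[214. 235.] c [0.432 0.234] LW 91 46 a -8.4 nh 0
[173. 240.] c [0.418 0.351] LW 93 33 a 3.3 nh 0
0 [0.55, 0.15, 0.006] [-0.7   0.69  0.49  1.9  -0.5   0.67 -1.47]
0 [0.43, 0.24, 0.006] [-0.97  0.59  0.48  2.09 -0.5   0.57 -1.7 ]
0 [np.float64(0.5864243860292383), np.float64(-0.3792088332045257), 0.07] [-0.02  0.92  0.89  1.55 -0.78  1.07 -0.49]
0 [np.float64(0.49746685060014806), np.float64(-0.38195781308480065), 0.2] [ 0.02  0.58  0.83  1.66 -0.47  1.11 -0.59]
3.141592653589793 [0.55, 0.15, 0.006] [-0.43  0.63  0.14  1.89 -0.14  0.62  1.37]
3.141592653589793 [0.43, 0.24, 0.006] [-0.61  0.54  0.05  2.08 -0.05  0.52  1.05]
3.141592653589793 [np.float64(0.5864243860292383), np.float64(-0.3792088332045257), 0.07] [ 0.14  0.8   0.61  1.54 -0.52  0.97  2.47]
3.141592653589793 [np.float64(0.49746685060014806), np.float64(-0.38195781308480065), 0.2] [-0.11  0.69  1.07  1.66 -0.65  1.19  2.7 ]
```

```bash
sed -i 's/flip=np.pi/flip=0/' h.py
python3 - <<'E'
from h import *
o=find(np.array([.544,.156]),'K-'); p,a=origin(o,'K-')
if pick(p,a): 
    drop(.130,.045)
show(detect(*look())); print(np.round(ctrl.current_q(),2))
E
```

```text
pick [0.543 0.149] hit False z 0.0067 w 0.037 -> 0.0372 4.9833
drop w 0.0368 t 8.5
[313. 186.] c [ 0.566 -0.048] LW 87 33 a -0.9 nh 20
[280. 193.] c [0.547 0.047] LW 58 34 a 13.2 nh 0
[165. 192.] c [0.555 0.371] LW 49 49 a 88.5 nh 7
[208. 197.] c [0.54  0.251] LW 59 34 a 2.4 nh 0
[280. 230.] c [0.443 0.049] LW 85 33 a -11.3 nh 13
[318. 233.] c [ 0.431 -0.056] LW 90 34 a 3.3 nh 0
[214. 236.] c [0.431 0.235] LW 93 47 a -8.3 nh 0
[173. 241.] c [0.418 0.352] LW 92 35 a 3.1 nh 0
[-0.1   0.61  0.74  1.58 -0.44  1.13 -0.8 ]
```

```bash
cat > run.py <<'E'
from h import *
import sys
def go(c,kind,slot):
    for k in range(2):
        o=find(np.array(c),kind)
        if o is None: sys.exit()
        p,a=origin(o,kind)
        if pick(p,a): break
        ctrl.let_go()
    drop(*slot)
    if ctrl.current_width()<.07: print('width?',ctrl.current_width())
E
python3 - <<'E'
from run import *
go([.566,-.048],'U',(.120,-.046))
go([.443,.049],'U',(.033,-.046))
go([.431,.235],'K+',(.055,.0))
im,d,c=look(); show(detect(im,d,c))
ctrl.movep([.45,.15,.3],down(0)); im,d,c=look()
cv2.imwrite('pics/mid.png',cv2.resize(im[110:250,340:500],(686,600),interpolation=cv2.INTER_CUBIC))
E
```

```text
pick [ 0.553 -0.048] hit False z 0.0064 w 0.0329 -> 0.0329 12.425
drop w 0.033 t 15.6
pick [0.43  0.052] hit False z 0.0063 w 0.0328 -> 0.0331 20.225
drop w 0.0328 t 23.4
pick [0.432 0.241] hit False z 0.0065 w 0.0369 -> 0.0368 28.525
drop w 0.0376 t 32.2
[165. 192.] c [0.555 0.371] LW 51 48 a -46.7 nh 0
[280. 193.] c [0.547 0.046] LW 56 34 a 13.1 nh 0
[208. 197.] c [0.54 0.25] LW 58 34 a 2.7 nh 0
[317. 230.] c [ 0.438 -0.056] LW 71 33 a 3.7 nh 0
[173. 241.] c [0.419 0.352] LW 93 35 a 2.8 nh 0
```

View pics/mid.png

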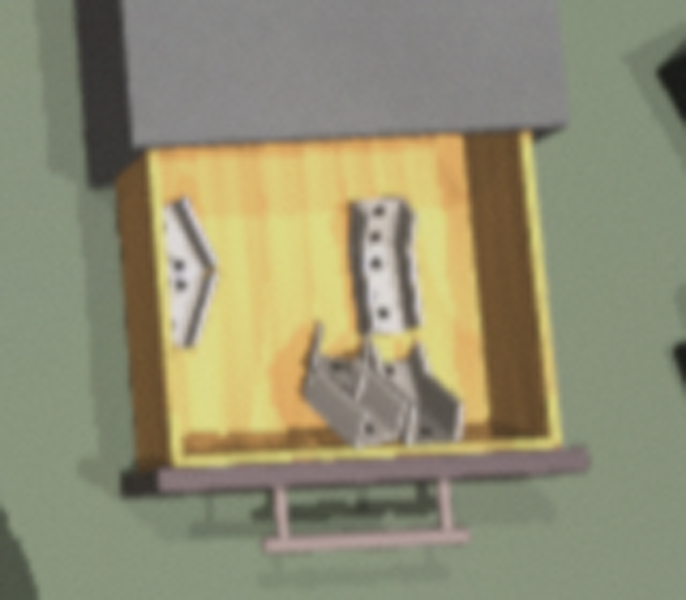

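All four are in the drawer; one kinked bracket leans on an upturned one in the right front corner. The middle is free for the shorts.

Run:
```python
from run import *
go([.547,.046],'S',(.135,.012))
go([.540,.250],'S',(.045,.048))
ctrl.movep([.45,.15,.3],down(0)); im,d,c=look(); show(detect(im,d,c)); P=cloud(d,c)
m=(P[...,0]>.475)&(P[...,0]<.64)&(P[...,1]>-.42)&(P[...,1]<-.24); print('zmax in drawer',np.percentile(P[m][:,2],[95,99,100]).round(3))
K=np.array(c['mtx'])
cv2.imwrite('pics/mid2.png',cv2.resize(im[110:250,340:500],(686,600),interpolation=cv2.INTER_CUBIC))
# handle & panel profile along x at y about -.336
h=(P[...,2]>.08)&(P[...,2]<.125)&(P[...,0]>.38)&(P[...,0]<.48)&(abs(P[...,1]+.336)<.04)
for x in np.arange(.38,.48,.006):
    t=P[h&(P[...,0]>=x)&(P[...,0]<x+.006)]; print(round(x,3),len(t),np.median(t[:,2]).round(3) if len(t) else '')
```

```text
pick [0.547 0.045] hit False z 0.0064 w 0.0329 -> 0.0331 37.925
drop w 0.0331 t 41.2
pick [0.54  0.251] hit False z 0.0064 w 0.0332 -> 0.0331 46.2167
drop w 0.0332 t 50.1
[165. 192.] c [0.555 0.371] LW 49 49 a 0.6 nh 2
[317. 234.] c [ 0.43  -0.057] LW 88 34 a 3.1 nh 0
[173. 240.] c [0.419 0.351] LW 93 34 a 3.3 nh 0
zmax in drawer [0.086 0.098 0.11 ]
0.38 0 
0.386 0 
0.392 0 
0.398 0 
0.404 6 0.093
0.41 69 0.097
0.416 48 0.096
0.422 0 
0.428 0 
0.434 0 
0.44 0 
0.446 37 0.114
0.452 63 0.118
0.458 72 0.118
0.464 65 0.108
0.47 19 0.107
0.476 16 0.09
```

View pics/mid2.png

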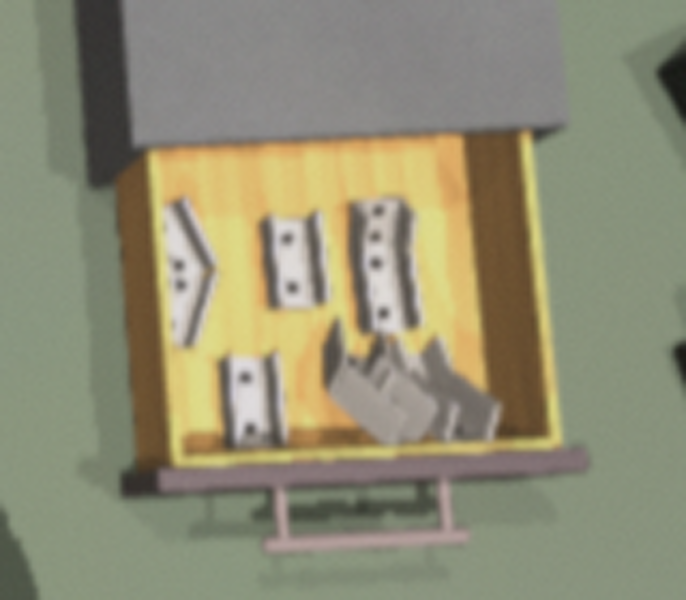

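Run:
```python
from h import *
im,d,c=look(); P=cloud(d,c)
b=P[110:250,340:500]; s=4.2875
for n,(u0,u1,v0,v1) in dict(pile=(325,500,320,440),gray=(335,440,365,440),right=(440,500,360,440)).items():
    q=P[110+int(v0/s):110+int(v1/s),340+int(u0/s):340+int(u1/s)].reshape(-1,3); print(n,np.percentile(q[:,2],[50,80,90,95,99,100]).round(3))
q=P[110+int(320/s):110+int(445/s):2,340+int(325/s):340+int(505/s):2]
print((q[...,2]*1000).round().astype(int))
```

```text
pile [0.052 0.082 0.09  0.096 0.105 1.289]
gray [0.077 0.089 0.095 0.098 0.107 1.289]
right [0.066 0.089 0.094 0.097 0.103 1.289]
[[ 21  23  26  22  21  39  46  27  25  30  38  47  20  21  21  29  21  27
   21  34  46]
 [ 21  25  49  18  23  35  46  20  22  25  31  52  21  23  21  26  25  23
   21  35  48]
 [ 23  39  53  20  21  29  28  47  19  24  21  19  20  21  28  25  18  21
   23  35  41]
 [ 26  45  60  24  18  25  33  50  47  57  19  22  21  46  48  28  21  23
   23  21  40]
 [ 32  48  69  23  23  23  36  55  43  59  25  20  32  40  50  21  22  23
   22  30  41]
 [ 32  53  68  32  31  28  44  68  64  58  58  28  38  41  55  25  16  23
   23  25  36]
 [ 38  59  73  77  39  34  63  69  71  54  63  31  40  42  48  55  24  22
   25  24  38]
 [ 24  62  72  83  82  43  58  68  77  77  66  66  34  36  51  59  67  24
   25  25  36]
 [ 23  70  75  82  87  89  90  70  71  76  79  74  81  36  47  59  66  75
   21  22  36]
 [ 24  59  69  79  81  89  94  99  70  71  80  86  87  89  93  58  61  70
   81  85  29]
 [ 20  21  67  76  81  87  92  95 101  75  84  90  87  97  97 103  60  77
   84  91  95]
 [ 16  23  17  72  78  81  88  96  98 105  77  82  83  91  93 103  64  74
   79  85  96]
 [ 16  22  24  24  77  80  88  96 105 106  74  77  85  84  94  94  67  74
   80  85  91]
 [ 20  20  20  25  21  78  82  95  94  95  74  81  85  85  90  93  75  77
   82  92  27]
 [ 28  21  24  23  23  27  83  94  95  84  84  80  19  80  94  89  87  92
   85  81  22]]
```

Run:
```python
from h import *
p=dw(.05,-.03); ctrl.movep([p[0]-.08,p[1],.30],down(0))
im,d=ctrl.grab_frame('wrist'); c=ctrl.get_calibration('wrist'); np.savez('pics/w1.npz',im=im,d=d,**{k:np.array(v) for k,v in c.items()})
cv2.imwrite('pics/w1.png',cv2.resize(im,(800,600),interpolation=cv2.INTER_CUBIC))
```

```text
(no output)
```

View pics/w1.png

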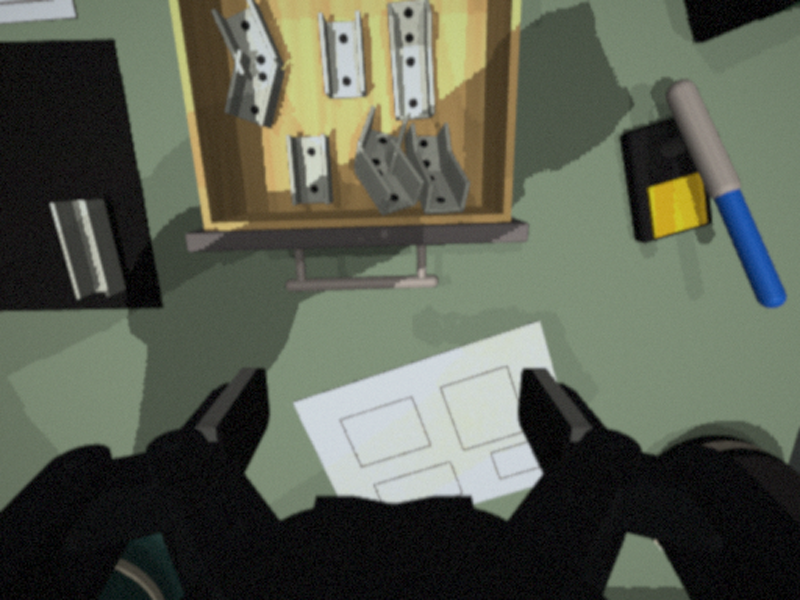

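Run:
```python
from h import *
z=np.load('pics/w1.npz'); P=cloud(z['d'],z); s=.64
for n,(u,v) in dict(Dfront=(392,203),Dfloor=(388,185),Dmid=(383,160),Dback=(372,130),Drw=(415,178),Dlw=(368,165),Gfront=(442,203),Gmid=(432,175),Gback=(424,145),Glw=(408,135),Grw=(462,180),panel=(350,228),panO=(350,240),C=(262,65),Ctop=(245,120)).items():
    print(n,P[int(v*s),int(u*s)].round(3))
```

```text
Dfront [ 0.483 -0.36   0.082]
Dfloor [ 0.496 -0.357  0.067]
Dmid [ 0.517 -0.353  0.049]
Dback [ 0.544 -0.342  0.023]
Drw [ 0.503 -0.379  0.086]
Dlw [ 0.513 -0.341  0.088]
Gfront [ 0.483 -0.401  0.081]
Gmid [ 0.504 -0.396  0.047]
Gback [ 0.531 -0.389  0.03 ]
Glw [ 0.538 -0.375  0.044]
Grw [ 0.501 -0.416  0.088]
panel [ 0.466 -0.329  0.114]
panO [ 0.457 -0.329  0.116]
C [ 0.598 -0.245  0.025]
Ctop [ 0.553 -0.224  0.021]
```

Run:
```python
from h import *
a=np.radians(12)
ctrl.clamp(20)
q=down(a-np.pi/2); s=ctrl.inverse_kinematics([.490,-.359,.2],q); print(np.round(s,2))
for (x,y,b) in ((.490,-.359,12),(.492,-.400,12)):
    q=down(np.radians(b)-np.pi/2)
    ctrl.movep([x,y,.2],q); ctrl.move_linear([x,y,.12],v=.2)
    h=ctrl.move_linear([x,y,.045],v=.05,max_force=22); e=ctrl.current_ee_pos(); print(h,e.round(3),ctrl.current_ft_force().round(1))
    h=ctrl.move_linear([e[0]+.03,y,e[2]],v=.05,max_force=15); print(h,ctrl.current_ee_pos().round(3))
    e=ctrl.current_ee_pos(); ctrl.move_linear([e[0],e[1],.2],v=.2)
p=dw(.05,-.03); ctrl.movep([p[0]-.08,p[1],.30],down(0)); print(ctrl.current_time())
im,d=ctrl.grab_frame('wrist'); c=ctrl.get_calibration('wrist'); np.savez('pics/w2.npz',im=im,d=d,**{k:np.array(v) for k,v in c.items()})
cv2.imwrite('pics/w2.png',cv2.resize(im[:170,100:350],(800,544),interpolation=cv2.INTER_CUBIC))
```

```text
[-0.23  0.76  1.24  1.72 -0.77  1.24 -1.73]
True [ 0.491 -0.36   0.075] [ 0.2  0.5 13. ]
False [ 0.52  -0.359  0.075]
True [ 0.493 -0.4    0.099] [-1.2  4.5 19.9]
False [ 0.524 -0.4    0.1  ]
62.7
```

View pics/w2.png

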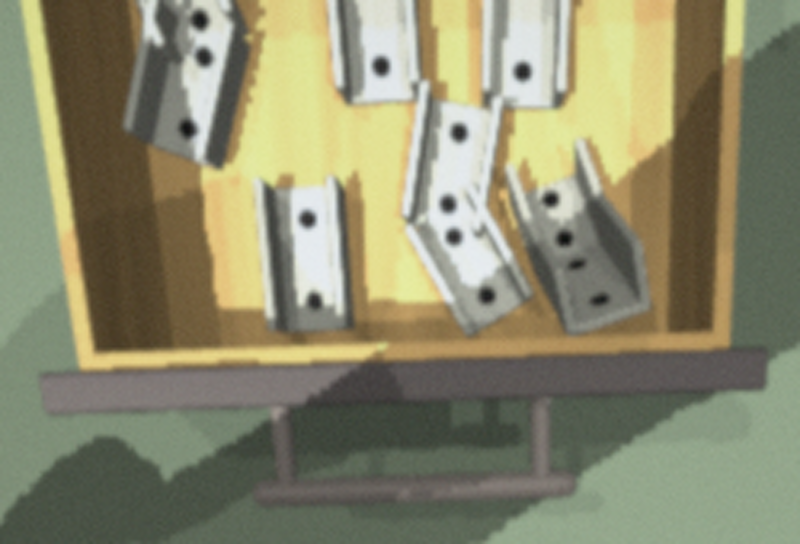

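Run:
```python
from h import *
z=np.load('pics/w2.npz'); P=cloud(z['d'],z)
def pt(u,v): return P[int(v/3.2),100+int(u/3.2)].round(3)
print([pt(*t) for t in ((590,320),(640,300),(610,235),(560,180),(520,290),(575,300))])
q=P[:int(330/3.2),100+int(110/3.2):100+int(680/3.2)].reshape(-1,3); q=q[(q[:,0]<.64)&(q[:,0]>.478)&(q[:,1]<-.23)&(q[:,1]>-.43)]; mx=np.percentile(q[:,2],[95,99,100]); print(mx)
if mx[1]>.1: raise SystemExit
f=DY; o=down(DY)
p=dw(-.056-.045,0); ctrl.movep([*p,.2],o); ctrl.clamp(20); ctrl.move_linear([*p,.078],v=.2)
h=ctrl.move_linear([*dw(-.056+.10,0),.078],v=.1,max_force=20); print(h,ctrl.current_ee_pos().round(3))
h=ctrl.move_linear([*dw(-.056+.225,0),.078],v=.07,max_force=20); e=ctrl.current_ee_pos(); print(h,e.round(3),ctrl.current_ft_force().round(1))
b=e[:2]-.06*np.array([np.cos(DY),np.sin(DY)]); ctrl.move_linear([*b,.078],v=.15); ctrl.move_linear([*b,.25],v=.25); ctrl.let_go()
ctrl.movep([.45,-.1,.35],down(0))
im,d=ctrl.grab_frame('wrist'); im2,d2,c=look(); P=cloud(d2,c)
cv2.imwrite('pics/s3.png',im2); print(ctrl.current_time())
h=(P[...,2]>.08)&(P[...,2]<.125)&(P[...,0]>.5)&(abs(P[...,1]+.330)<.05)&(P[...,0]<.67)
for x in np.arange(.57,.67,.006):
    t=P[h&(P[...,0]>=x)&(P[...,0]<x+.006)]; print(round(x,3),len(t),np.median(t[:,2]).round(3) if len(t) else '')
show(detect(im2,d2,c))
```

```text
[array([ 0.518, -0.403,  0.087]), array([ 0.526, -0.422,  0.087]), array([ 0.551, -0.412,  0.064]), array([ 0.578, -0.395,  0.024]), array([ 0.533, -0.377,  0.038]), array([ 0.527, -0.398,  0.07 ])]
[0.06587158 0.09453487 0.44026233]
False [ 0.507 -0.334  0.078]
True [ 0.597 -0.331  0.077] [-4.5  0.6  2.5]
70.7083
0.57 0 
0.576 0 
0.582 0 
0.588 0 
0.594 0 
0.6 0 
0.606 80 0.096
0.612 67 0.097
0.618 5 0.092
0.624 6 0.094
0.63 5 0.095
0.636 6 0.094
0.642 75 0.102
0.648 111 0.117
0.654 88 0.117
0.66 51 0.118
0.666 1 0.124
[165. 192.] c [0.555 0.371] LW 49 48 a 0.6 nh 3
[318. 233.] c [ 0.43  -0.056] LW 93 34 a 3.3 nh 0
[173. 241.] c [0.418 0.351] LW 93 36 a 3.0 nh 0
```

Run:
```python
from h import *
ctrl.movep([.57,.10,.30],down(0))
im,d=ctrl.grab_frame('wrist'); c=ctrl.get_calibration('wrist'); np.savez('pics/w4.npz',im=im,d=d,**{k:np.array(v) for k,v in c.items()})
cv2.imwrite('pics/w4.png',cv2.resize(im,(800,600),interpolation=cv2.INTER_CUBIC))
b=cv2.imread('pics/s3.png')[20:170,340:500]; cv2.imwrite('pics/s3c.png',cv2.resize(b,(640,600),interpolation=cv2.INTER_CUBIC))
```

```text
(no output)
```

View pics/w4.png

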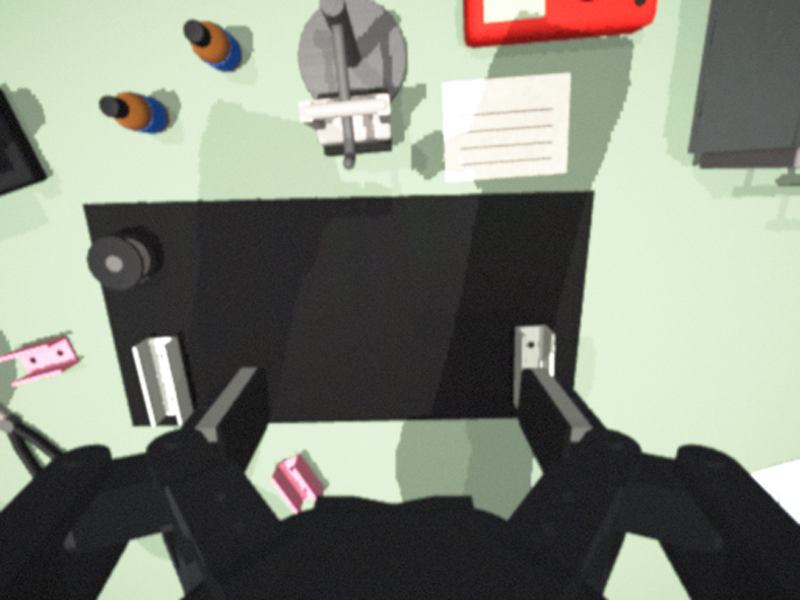

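View pics/s3c.png

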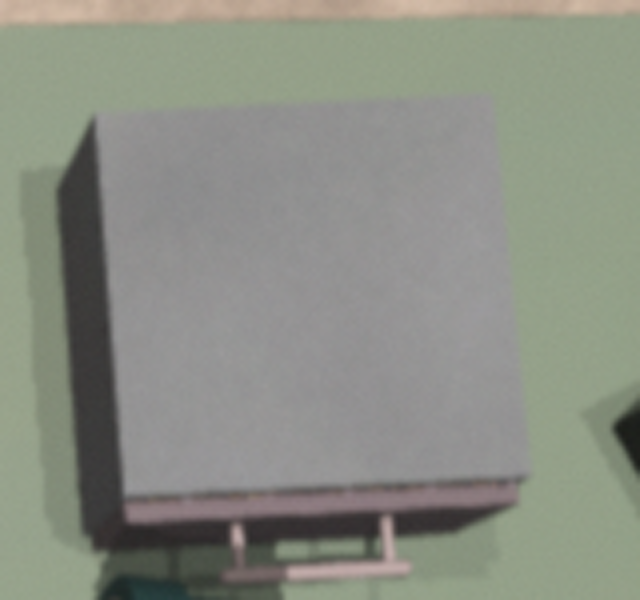

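Run:
```python
from h import *
z=np.load('pics/w4.npz'); P=cloud(z['d'],z); s=.64; im=z['im']
for n,(u,v) in dict(xl=(306,113),xm1=(325,110),xr=(385,103),xm2=(370,106),tip=(349,161),tip2=(349,156),bar1=(344,85),bar2=(341,50),post=(333,8),bodyL=(325,135),bodyR=(385,135)).items():
    w=P[int(v*s)-1:int(v*s)+2,int(u*s)-1:int(u*s)+2].reshape(-1,3); print(n,P[int(v*s),int(u*s)].round(3),'zmax',w[w[:,2].argmax()].round(3))
print('card',[ray(u*s,v*s,.002,z)[:2].round(3) for u,v in ((443,82),(571,73),(568,174),(446,182))])
q=P.reshape(-1,3); q=q[(q[:,0]>.64)&(q[:,0]<.78)&(q[:,1]>.08)&(q[:,1]<.18)]
for a in np.arange(.03,.17,.01):
    t=q[(q[:,2]>=a)&(q[:,2]<a+.01)]
    if len(t)>5: print(round(a,2),len(t),np.percentile(t[:,0],[2,98]).round(3),np.percentile(t[:,1],[2,98]).round(3))
t=q[(q[:,2]>.124)&(q[:,2]<.15)&(q[:,0]>.66)];
```

```text
xl [0.68  0.157 0.137] zmax [0.68  0.156 0.139]
xm1 [0.682 0.144 0.137] zmax [0.682 0.142 0.14 ]
xr [0.687 0.104 0.136] zmax [0.642 0.098 0.442]
xm2 [0.684 0.114 0.138] zmax [0.684 0.113 0.138]
tip [0.649 0.128 0.15 ] zmax [0.648 0.129 0.15 ]
tip2 [0.653 0.128 0.144] zmax [0.652 0.128 0.148]
bar1 [0.699 0.132 0.128] zmax [0.698 0.133 0.128]
bar2 [0.719 0.133 0.128] zmax [0.719 0.134 0.129]
post [0.738 0.135 0.144] zmax [0.737 0.136 0.144]
bodyL [0.671 0.153 0.078] zmax [0.67  0.153 0.08 ]
bodyR [0.671 0.106 0.077] zmax [0.672 0.104 0.078]
card [array([0.723, 0.052]), array([ 0.731, -0.068]), array([ 0.64 , -0.075]), array([0.632, 0.046])]
0.03 23 [0.658 0.742] [0.109 0.144]
0.04 39 [0.657 0.741] [0.103 0.156]
0.05 391 [0.658 0.736] [0.102 0.159]
0.06 42 [0.665 0.742] [0.102 0.157]
0.07 684 [0.666 0.736] [0.103 0.159]
0.08 36 [0.675 0.741] [0.103 0.16 ]
0.09 40 [0.675 0.742] [0.103 0.16 ]
0.1 45 [0.675 0.742] [0.102 0.159]
0.11 42 [0.675 0.742] [0.102 0.159]
0.12 553 [0.662 0.737] [0.125 0.152]
0.13 751 [0.655 0.737] [0.103 0.16 ]
0.14 213 [0.645 0.743] [0.125 0.143]
0.15 7 [0.646 0.649] [0.127 0.13 ]
```

Run:
```python
from h import *
u=np.array([np.cos(DY),np.sin(DY)]); e=np.array([.597,-.331])
ctrl.clamp(20); b=e-.05*u; ctrl.movep([*b,.25],down(DY)); ctrl.move_linear([*b,.078],v=.2)
print(ctrl.move_linear([*(e+.02*u),.078],v=.06,max_force=22),ctrl.current_ee_pos().round(4))
ctrl.move_linear([*b,.078],v=.2); ctrl.move_linear([*b,.25],v=.3); ctrl.let_go()
a=np.radians(5.5); s=np.radians(4.4); p=np.array([.6835,.1305])
ctrl.movep([*p,.26],down(a)); ctrl.move_linear([*p,.18],v=.2)
print(ctrl.move_linear([*p,.094],v=.08,max_force=10),ctrl.current_ee_pos().round(4))
ctrl.clamp(70); print('w',ctrl.current_width(),ctrl.current_ft_force().round(1))
print(ctrl.move_linear([*p,.128],v=.06,max_force=15),ctrl.current_ee_pos().round(4),ctrl.current_width())
im,d=ctrl.grab_frame('scene'); cv2.imwrite('pics/s5.png',cv2.resize(im[130:310,150:390],(800,600),interpolation=cv2.INTER_CUBIC))
```

```text
True [ 0.5971 -0.3309  0.0771]
False [0.6838 0.1305 0.0946]
w 0.059472076728766116 [ 2.1 -1.5  4.5]
False [0.6833 0.1306 0.1278] 0.05922839845837577
```

View pics/s5.png

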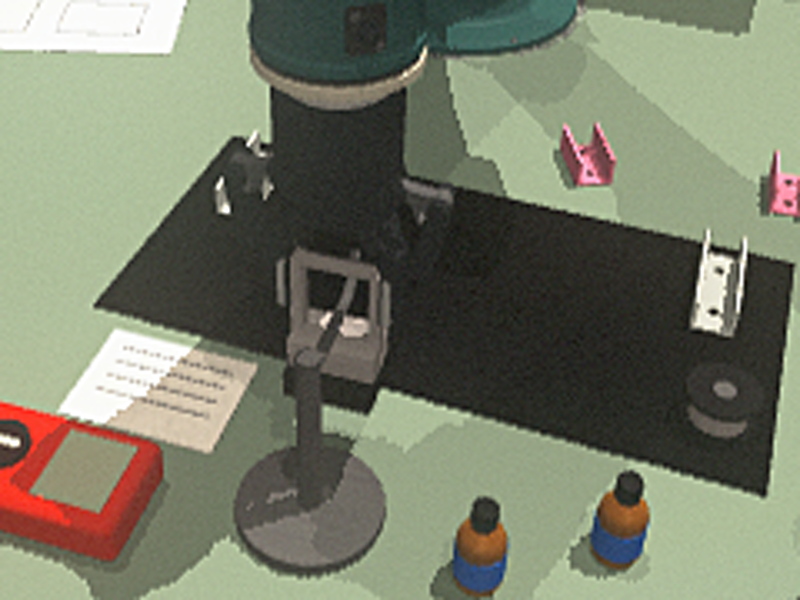

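The drawer stopped at the same place on the second push, so it is shut. The stamp is lifted and held, with the hook bar free inside the stirrup.

Run:
```python
from h import *
s=np.radians(4.4); p=np.array([.6835,.1305]); n=p-.09*np.array([np.cos(s),np.sin(s)])
print(ctrl.move_linear([*n,.128],v=.08,max_force=12),ctrl.current_ee_pos().round(4),ctrl.current_width())
ctrl.move_linear([*n,.18],v=.15)
c=[.681,-.011]
ctrl.move_linear([*c,.18],v=.15,attitude=down(np.radians(4))); ctrl.move_linear([*c,.085],v=.12)
print('w',ctrl.current_width())
print(ctrl.move_linear([*c,.055],v=.03,max_force=5),ctrl.current_ee_pos().round(4))
ctrl.let_go(); ctrl.sleep(.3); ctrl.move_linear([*c,.25],v=.15); ctrl.movep([.45,.1,.35],down(0)); ctrl.sleep(.5)
im,d,k=look(); show(detect(im,d,k)); P=cloud(d,k); print(ctrl.current_time())
q=P.reshape(-1,3); q=q[(q[:,0]>.58)&(q[:,0]<.75)&(abs(q[:,1]+.011)<.05)&(q[:,2]>.095)&(q[:,2]<.12)]; print('crossbar',len(q),np.median(q,0).round(3))
im,d=ctrl.grab_frame('scene'); cv2.imwrite('pics/s6.png',cv2.resize(im[100:340,50:400],(800,549),interpolation=cv2.INTER_CUBIC))
```

```text
False [0.5941 0.1236 0.128 ] 0.059002962843906534
w 0.058842825490947874
True [ 0.681  -0.0111  0.0631]
[165. 192.] c [0.555 0.371] LW 49 49 a -0.5 nh 2
[318. 233.] c [ 0.429 -0.057] LW 91 33 a 5.0 nh 0
[173. 240.] c [0.418 0.351] LW 93 35 a 3.8 nh 0
90.825
crossbar 93 [ 0.679 -0.01   0.105]
```

View pics/s6.png

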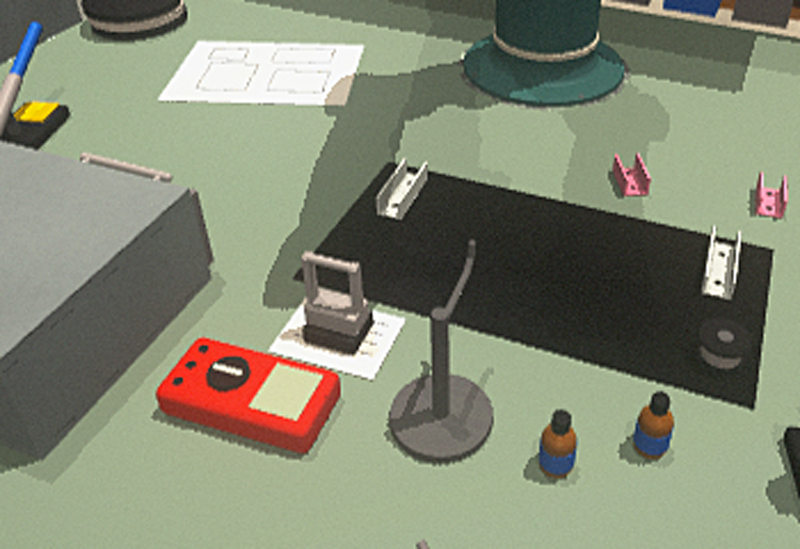

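The stamp stands on the card, the drawer is shut, and both sound brackets are still on the mat. The bottles, spool and multimeter are upright and in place.

```bash
python3 -c "
from station import ctrl
print(ctrl.job_done())"
```

```text
the job is handed in; nothing more can be done
None
```

I put all six bad brackets in the drawer and shut it, left the two sound ones on the mat, stood the stamp on the job card, and handed the job in at about 91 s of the allowed 208 s; no verdict came back.

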